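# Pack up the painting box

### The job

Pack up the wooden painting box: first fold the standing palette leaf down flat inside the box, over the tubes, and only then swing the lid shut over it until it lies flush on the rim. Just push leaf and lid with the fingers, never pinch them, and touch nothing of the wet sketch on the inside of the lid. Leave the tubes, the bottle, the tub, the brush jar and the dish where they are.

Things in the scene. Friction and masses are not known exactly. Their poses are not given: they have to be found in the camera images.
- paint_box: Wooden painter's sketch box, fixed to the table, 220 (its x, front to back) x 300 (its y) x 75 mm high, walls 9 mm, open on top between three bays for tubes and brushes. Origin: centre of its underside on the table. Its x axis points from the front wall (leather handle) to the back wall, where the lid is hinged; its yaw lies between 1.0 and 1.87 rad, so that its front wall faces roughly the robot's right (world -y).
- box_rim (a point): Centre of the box's mouth, level with the rim, 75 mm above the table.
- leaf (a joint): Angle of the palette leaf, a flat board 188 mm long (hinge to free edge) x 272 mm wide x 6 mm thick, hinged along the inside of the box's front wall. 0: folded down flat on its ledges inside the box, its upper face 9 mm below the rim (a stop); pi/2: upright; it starts at 1.45 to 1.75. Stiff friction hinge: it stays where it is left and does not fall by itself, so it has to be pushed all the way down; that takes up to 2.5 N at 120 mm from the hinge.
- leaf_hinge (a point): Middle of the leaf's hinge line, in the plane of the leaf's upper face, 96 mm in front (box -x) of the box's centre and 66 mm above the table; the hinge line runs along the box's y. Axes turn with the leaf: x runs from the hinge towards the free edge, z out of the upper face.
- leaf_edge (a point): Middle of the leaf's free edge, on the upper face, 191 mm from the hinge along the leaf. Stands about 255 mm above the table when the leaf is upright.
- leaf_top: The leaf's paint-stained off-white mixing surface, 2 mm thick: its upper face when folded, its outer face (away from the box's inside) when upright: push here. Origin and axes as leaf_hinge.
- leaf_under: The leaf's plywood underside, 4 mm thick, 2 mm smaller all round, facing into the box when upright. Origin and axes as leaf_hinge.
- lid (a joint): Angle of the lid, a shallow wooden cover 220 mm (hinge to free edge) x 300 mm x 22 mm thick, hinged on the box's back rim. 0: shut, lying flush on the rim (a stop); pi/2: upright; above that it leans back, away from the box; it starts at 1.72 to 2.0, can go to 2.1. Stiff friction hinge: it stays where it is left and does not fall shut by itself, so it has to be pushed all the way; that takes up to 6 N at 170 mm from the hinge, less as it comes down.
- lid_hinge (a point): Middle of the lid's hinge line, 110 mm behind (box +x) the box's centre, 76 mm above the table, on the lid's inner face; the hinge line runs along the box's y. Axes turn with the lid: -x runs from the hinge towards the free edge, z out of the outer face, which lies at z = +22 mm.
- lid_edge (a point): Middle of the lid's free edge on its outer face, 220 mm from the hinge. 265 to 290 mm above the table at the start; 98 mm when shut.
- lid_board: The lid's plain plywood outer board, 220 x 300 x 6 mm: back of the lid when open, top of the box when shut: push here. Origin and axes as lid_hinge.
- lid_frame: The lid's inner rails, 12 mm wide and 16 mm deep round its inner side, set in 2.5 mm from the board's edge. Origin and axes as lid_hinge.
- wet_sketch: Freshly painted panel, 186 x 268 mm, held in the inner side of the lid, its wet face 8 mm inside the rails' edge, facing the box: not to be touched. Origin and axes as lid_hinge.
- tube_in_a: Paint tube, 105 mm long, 27 mm thick, lying loose in the box's middle bay. Origin: under its middle.
- tube_in_b: Paint tube like the other, lying loose in a side bay of the box (box -y).
- tube_c: Paint tube, 115 mm long, 29 mm high, lying on the table, some 100 mm in front of the box's front wall or behind its back wall. Origin: under its middle.
- tube_d: Paint tube, 115 mm long, 29 mm high, lying on the table on the other side of the box from tube_c. Origin: under its middle.
- medium_bottle: Dark bottle with a white cap, 60 mm across, 172 mm tall, standing off the box's front corner that is farther from the robot. Origin: centre of its foot.
- gesso_tub: Blue tub with a white lid, 78 mm across, 137 mm tall, standing beside the bottle. Origin: centre of its foot.
- brush_jar: Glass jar, 76 mm across and 100 mm tall, full of brushes that reach 245 mm, standing at the box's end that is farther from the robot, near the hinged back. Origin: centre of its foot.
- mixing_dish: Low dark mixing dish, 143 mm across, 34 mm tall, on the table behind the box, beyond the lid. Origin: centre of its foot.

How it is judged:
By the outcome, as a careful person would: the job done as asked, in the order asked, and still so for the second after the job is handed in, with the robot touching nothing.
It also fails if it takes over 58 s, if anything falls off the work surface, if the arm or the gripper's body presses on something with over 40 N, if the wrist force passes 120 N, or if a joint passes its speed limit or range.

### The arm

A 6-joint arm with a two-finger parallel gripper is mounted at the origin on the work surface. World frame = base frame: x ahead of the robot, y to its left, z up, the work surface at z = 0. Lengths are in m, angles in rad, forces in N, time in s.
With the tool pointing down it reaches from about 0.3 to 0.875 m from the base axis. Payload 6.4 kg.
Tool frame: the origin (TCP) lies at the centre of the arm's flange, where the gripper is bolted on; the fingertips stand 173 mm ahead of it and the grasp point (between the pads) lies 155 mm ahead of it; z points along the fingers, y is the line along which they close (so a half turn about z gives the same grasp; the last joint's range is limited). The gripper opens to 85 mm and grips with 20 to 120 N. Pads are 22 mm wide; open, the fingers measure 114 mm over their backs; the gripper's body (76 mm by 85 mm) begins 54 mm behind the grasp point. The pads swing forward as they close: fully open they stand 13 mm farther back than shut.
Start: joints at [0.981, 0.181, 1.607, -0, 1.354, -0.206], TCP at [0.215, 0.533, 0.405] pointing down, gripper open.
Joint ranges: [-2.99, 2.99], [-0.89, 2.07], [0.3, 2.58], [-1.14, 4.28], [0, 2.63], [-3.12, 3.12]. Speed limits (rad/s): [2.57, 2.57, 3.01, 3.14, 3.14, 3.14].

### API

Orientations are given as a unit quaternion [w, x, y, z].
In Python, from bench import get_obs, camera, get_calibration, hand_in gives the robot as it stands. The module is installed in compiled form; this text tells all that it offers.
- The arm moves only by the tool drive_tool, never from a script. Its argument "increments" is a list of rows, each a list of 2 entries, a list of its own where there are three numbers: the shift along the tool's x, y, z normalised to -1 to 1, where 1 is 250 mm, then the turn about the tool's z normalised to -1 to 1, where 1 is 90 degrees. A call has exactly 8 rows; each row is the pose to reach, as a shift and turn from the pose commanded when the call began, along the tool's axes at that moment; what a row does not reach only later rows make up. A row lasts 1/8 s, in which the tool goes at most 62.5 mm and 10.7 degrees, less where a joint would pass 70% of its speed; a pose out of reach is approached as far as the arm can. A call with a number of a shift or a turn outside -1 to 1 is refused whole. A call with a gripper value outside its range is refused whole. "claw" is the closure, from 0 (fully open) to 1 (shut), set as the call begins (left out, the last holds). The fingers move at their own pace and stop on an object; the grip force is fixed at half the most. Time passes only in rows, so rows that repeat a pose let the fingers close, or fill a call up. It gives the time, the measured TCP pose, the force and the opening at its end, in the units of the state.
- get_obs(): the state, without advancing time (a new reading comes with each control period).
- camera(name): name is "side" or "top"; returns the picture (400x640x3 uint8, blue, green, red); there is no depth.
- get_calibration(name): a dict with "K" (3x3 intrinsics, pixels), "k1" (the pictures are not rectified: a ray, as slopes to the right and down, at radius r is drawn at 1 + k1 r^2 times it, then the intrinsics apply), "origin" and "orientation" of the camera in the world. Camera axes: x right, y down, z forward; pixel columns grow to the right and rows downward; lengths in m; the calibration is good to about 2 mm. A picture is of the moment at which its call begins. get_calibration takes no time and is no camera call.
- hand_in(): hands the job in, once; it reports no verdict.
The state is a dict: "time_s": time; "q": joint angles; "dq": joint speeds; "joint_efforts": joint torques, N m; "eef_pos": TCP position; "eef_rot": TCP orientation; "wrist_force": force on the tool from outside, world axes, zero at the start; "torque": the same for the moment, N m; "opening": opening from 0.0 (shut) to 1.0 (fully open).
Only numpy, scipy, OpenCV 4.12 (cv2) and the standard library are available. Lean on these libraries where they do the work, as an engineer would, in place of code of your own. Each camera call takes 0.05 s, during which the arm holds its last target. There are 200 camera calls.

## Working session

There is one attempt and no reset: what is moved stays moved. The work goes in short steps, Python scripts to look and compute and a tool call to move; the robot and the scene stay as the last step left them, time stands still between calls to the robot, and variables do not carry over. Pictures are saved under pics/ and viewed, on a budget of 10 in all, crops included, one or two more only if the job needs it, and the job is handed in when it is done.

Besides the shell and the picture viewer there is one more tool, called after "Call:" as name(argument=value, ...) on one line, values as JSON. drive_tool: Moves the arm, as the interface text tells. Its arguments: {"type":"object","properties":{"increments":{"type":"array","items":{"type":"array"}},"claw":{"type":"number"}},"required":["increments"]}

```bash
mkdir -p pics; python3 - <<'E'
from bench import *
import cv2,numpy as np
for n in("side","top"):
    cv2.imwrite(f"pics/{n}0.png",camera(n)); c=get_calibration(n); print(n,np.round(c["K"],1).tolist(),c["k1"],c["origin"],c["orientation"])
o=get_obs();print({k:np.round(v,3).tolist() for k,v in o.items()})
E
```

```text
side [[372.7, 0.0, 321.2], [0.0, 372.7, 201.4], [0.0, 0.0, 1.0]] 0.01826009556259064 [1.06731431 0.37975021 0.78071991] [-0.1799179   0.4431139   0.82080173 -0.3123526 ]
top [[449.2, 0.0, 317.4], [0.0, 449.2, 194.3], [0.0, 0.0, 1.0]] -0.12298882152863302 [0.44101286 0.05745727 1.19108686] [-0.02977683  0.71311166 -0.69977791  0.02993276]
{'time_s': 0.1, 'q': [0.981, 0.182, 1.608, -0.0, 1.354, -0.206], 'dq': [-0.001, -0.001, -0.003, -0.0, -0.001, -0.0], 'joint_efforts': [0.0, -44.588, -35.224, -0.0, 0.004, -0.0], 'eef_pos': [0.215, 0.533, 0.404], 'eef_rot': [-0.0, 0.191, 0.982, -0.001], 'wrist_force': [-0.056, -0.718, 0.302], 'torque': [-0.036, -0.027, 0.04], 'opening': 0.997}
```

View pics/side0.png

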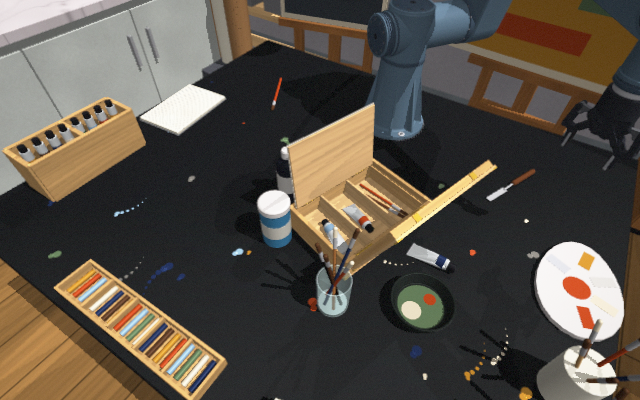

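View pics/top0.png

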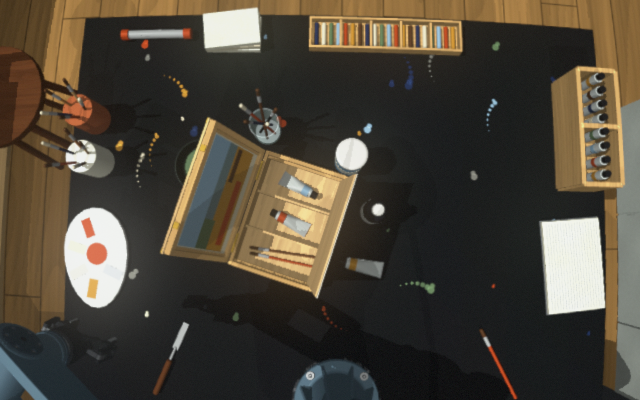

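Side view: lid is open at right (edge around (495,163)–(392,238)), leaf stands at (290,165)–(375,105). Top view: box spans (265,150)–(355,175)–(320,295)–(235,262), lid to the left up to (210,120)–(163,252); bottle at (378,210), tub at (351,155), jar at (265,125).

```bash
python3 - <<'E'
import cv2,numpy as np
a=cv2.imread("pics/top0.png")[100:310,140:410]
b=cv2.imread("pics/side0.png")[90:330,250:510]
cv2.imwrite("pics/topc.png",cv2.resize(a,(783,609)[:2] and (770,599),interpolation=cv2.INTER_CUBIC))
cv2.imwrite("pics/sidec.png",cv2.resize(b,(650,600),interpolation=cv2.INTER_CUBIC))
E
```

```text
(no output)
```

View pics/topc.png

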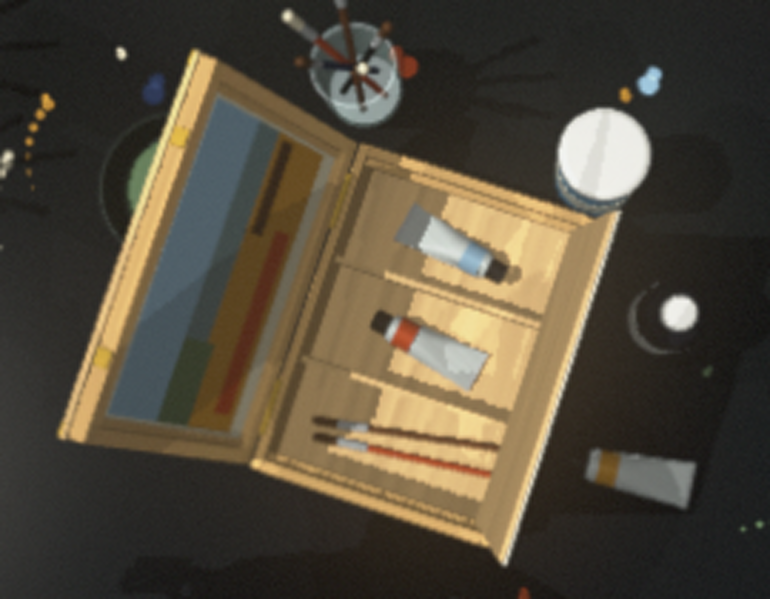

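View pics/sidec.png

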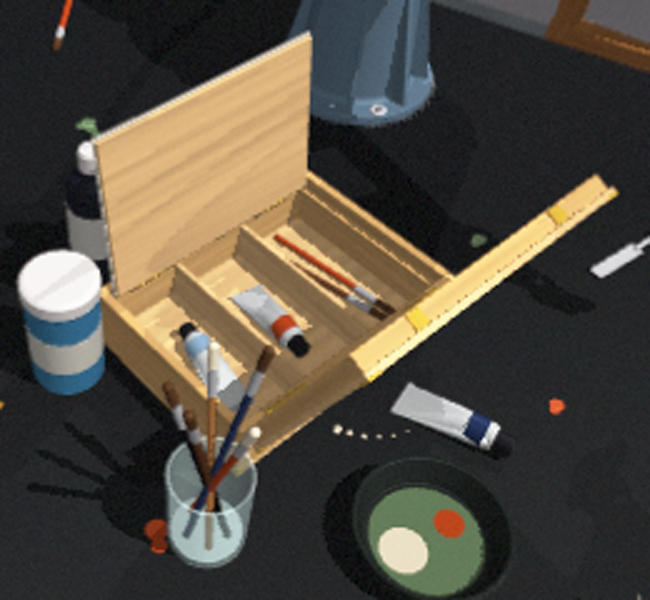

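Crops: leaf's outer top corners lie at topc (621,211)/(507,565) and sidec (97,142)/(311,35). The lid's free outer corners lie at topc (196,50)/(60,437) and sidec (372,381)/(617,193). The back rim corners lie at topc (358,147)/(252,465). I'll fit box pose and both angles to these.

```bash
cat > h.py <<'E'
import numpy as np,json
from bench import *
from scipy.spatial.transform import Rotation as R
from scipy.optimize import least_squares
CAL={n:get_calibration(n) for n in("side","top")}
def rot(q): return R.from_quat([q[1],q[2],q[3],q[0]])
def proj(n,P):
    c=CAL[n];p=rot(c["orientation"]).inv().apply(np.atleast_2d(P)-c["origin"]);s=p[:,:2]/p[:,2:]
    s=s*(1+c["k1"]*(s**2).sum(1,keepdims=True));K=np.array(c["K"]);return s@K[:2,:2].T+K[:2,2]
def at_z(n,uv,z):
    f=lambda xy:(proj(n,[xy[0],xy[1],z])[0]-uv); return least_squares(f,[.45,.15]).x
def leafpt(th,r,y,z=0): c,s=np.cos(th),np.sin(th); return np.array([-.096+r*c-z*s,y,.066+r*s+z*c])
def lidpt(ph,r,y,z=.022): c,s=np.cos(ph),np.sin(ph); return np.array([.110-r*c+z*s,y,.076+r*s+z*c])
def b2w(b,p): c,s=np.cos(b[2]),np.sin(b[2]); return np.array([b[0]+c*p[0]-s*p[1],b[1]+s*p[0]+c*p[1],p[2]])
T=lambda u,v:("top",(140+u/2.852-.0,100+v/2.852)); S=lambda u,v:("side",(250+u/2.5,90+v/2.5))
E
python3 - <<'E'
from h import *
D=[(T(621,211),"f",-.136),(T(507,565),"f",.136),(S(97,142),"f",-.136),(S(311,35),"f",.136),
(T(196,50),"l",-.15),(T(60,437),"l",.15),(S(372,381),"l",-.15),(S(617,193),"l",.15),
(T(358,147),"r",-.15),(T(252,465),"r",.15)]
def pt(x,k,y):
    return b2w(x,leafpt(x[3],.191,y) if k=="f" else lidpt(x[4],.22,y) if k=="l" else np.array([.11,y,.075]))
f=lambda x:np.concatenate([proj(n,pt(x,k,y))[0]-uv for (n,uv),k,y in D])
s=least_squares(f,[.47,.15,1.35,1.6,1.85],loss="soft_l1");b=s.x
print(np.round(b,4));print(np.round(f(b).reshape(-1,2),1).tolist())
json.dump(b.tolist(),open("box.json","w"))
c,sn=np.cos(b[2]),np.sin(b[2])
def inbox(p):d=np.array(p)-b[:2];return np.round([c*d[0]+sn*d[1],-sn*d[0]+c*d[1]],3)
for nm,uv,z in[("bottle",(680,312),.172),("tub",(604,155),.137),("jar",(355,65),.1),("tube_c",(640,478),.02)]:
    p=at_z("top",T(*uv)[1],z);print(nm,np.round(p,3),inbox(p))
for uv in [(290,15),(387,27),(342,0)]: p=at_z("top",T(*uv)[1],.24);print("brush",inbox(p))
o=get_obs();print("tip",inbox(o["eef_pos"][:2]))
print("start",b2w(b,[-.18,0.02,0]),"hinge c",b2w(b,[-.096,.02,0]))
E
```

```text
[0.4694 0.1276 1.2742 1.6799 1.9914]
[[-1.0, -0.3], [-1.2, 0.1], [-2.4, -1.2], [-0.9, -1.8], [-1.4, 0.3], [-0.7, 0.0], [-0.8, -0.1], [0.0, -0.4], [0.8, -1.5], [-0.4, 0.9]]
bottle [ 0.496 -0.081] [-0.192 -0.086]
tub [ 0.627 -0.022] [-0.097 -0.195]
jar [0.709 0.193] [ 0.133 -0.21 ]
tube_c [ 0.352 -0.067] [-0.221  0.055]
brush [ 0.166 -0.204]
brush [ 0.092 -0.218]
brush [ 0.132 -0.227]
tip [0.313 0.362]
start [ 0.39770786 -0.03869596  0.        ] hinge c [0.42226018 0.04163575 0.        ]
```

Call:
drive_tool(increments=[[[0, 0, -0.25], 0], [[0, 0, -0.5], -0.02], [[-0.1, -0.15, -0.5], -0.055], [[-0.25, -0.35, -0.5], -0.055], [[-0.4, -0.55, -0.5], -0.055], [[-0.55, -0.8, -0.5], -0.055], [[-0.7, -1, -0.5], -0.055], [[-0.7, -1, -0.5], -0.055]], claw=1)

```text
time_s: 1.1
eef_pos: [0.2845, 0.2331, 0.5296]
eef_rot: [0.0, 0.151, 0.989, -0.0]
wrist_force: [-1.3, 1.0, 0.3]
opening: 0.004
```

```bash
cat >> h.py <<'E'
def state():
    b=json.load(open("box.json"));o=get_obs();p=o["eef_pos"];d=np.array(p[:2])-b[:2];c,s=np.cos(b[2]),np.sin(b[2])
    m=rot(o["eef_rot"]).as_matrix()
    print("t",o["time_s"],"tip in box",np.round([c*d[0]+s*d[1],-s*d[0]+c*d[1],p[2]-.173],4),"tooly-yaw err deg",round(float(np.degrees(np.arctan2(m[1,1],m[0,1])-b[2])),2),"F",np.round(o["wrist_force"],1),"tilt",np.round(m[:,2],3),"op",round(float(o["opening"]),2))
E
python3 -c "
from h import *
state()"
```

```text
t 1.1 tip in box [0.0469 0.2078 0.3566] tooly-yaw err deg -0.36 F [-1.3  1.   0.3] tilt [ 0.001 -0.    -1.   ] op 0.0
```

Call:
drive_tool(increments=[[[-0.15, -0.2, 0], 0], [[-0.3, -0.4, 0], 0], [[-0.45, -0.6, 0], 0], [[-0.6, -0.8, 0], 0], [[-0.7, -0.95, 0], 0], [[-0.7, -0.95, 0.2], 0], [[-0.7, -0.95, 0.4], 0], [[-0.7, -0.95, 0.54], 0]])

```text
time_s: 2.1
eef_pos: [0.3814, -0.0418, 0.3922]
eef_rot: [-0.001, 0.148, 0.989, 0.001]
wrist_force: [0.3, 0.4, 0.5]
opening: 0.002
```

```bash
python3 -c "
from h import *
state()
# tip path while leaf folds: contact r on leaf, finger half 14.5mm
for th,r in[(1.5,.165),(1.3,.16),(1.1,.155),(.9,.15),(.7,.145),(.5,.14),(.3,.135),(.15,.13),(0,.13)]:
    p=leafpt(th,r,0); print(th,r,np.round(p,3),'centre x if corner contact',round(p[0]-(.0145),3))
"
```

```text
t 2.1 tip in box [-0.1877  0.0347  0.2192] tooly-yaw err deg -0.03 F [0.3 0.4 0.5] tilt [-0.002  0.002 -1.   ] op 0.0
1.5 0.165 [-0.084  0.     0.231] centre x if corner contact -0.099
1.3 0.16 [-0.053  0.     0.22 ] centre x if corner contact -0.068
1.1 0.155 [-0.026  0.     0.204] centre x if corner contact -0.04
0.9 0.15 [-0.003  0.     0.183] centre x if corner contact -0.017
0.7 0.145 [0.015 0.    0.159] centre x if corner contact 0.0
0.5 0.14 [0.027 0.    0.133] centre x if corner contact 0.012
0.3 0.135 [0.033 0.    0.106] centre x if corner contact 0.018
0.15 0.13 [0.033 0.    0.085] centre x if corner contact 0.018
0 0.13 [0.034 0.    0.066] centre x if corner contact 0.02
```

Call:
drive_tool(increments=[[[0, 0.15, -0.01], 0], [[0, 0.25, -0.02], 0], [[0, 0.35, -0.02], 0], [[0, 0.41, -0.01], 0], [[0, 0.48, 0.01], 0], [[0, 0.53, 0.03], 0], [[0, 0.59, 0.065], 0], [[0, 0.59, 0.065], 0]])

```text
time_s: 3.1
eef_pos: [0.4247, 0.0994, 0.3773]
eef_rot: [-0.001, 0.147, 0.989, 0.0]
wrist_force: [0.5, -0.0, 0.1]
opening: 0.002
```

```bash
python3 -c "
from h import *
state()
import cv2;cv2.imwrite('pics/s1.png',camera('side')[60:340,180:520])
"
```

```text
t 3.1 tip in box [-0.04    0.0346  0.2043] tooly-yaw err deg 0.05 F [ 0.5 -0.   0.1] tilt [-0.002  0.    -1.   ] op 0.0
```

View pics/s1.png

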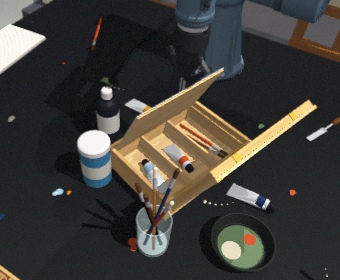

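The leaf is leaning inward at about 60° with the finger behind it (leaf edge at (222,70) in the crop) and nothing else is disturbed. I'll carry on along the arc.

Call:
drive_tool(increments=[[[0, 0.06, 0.05], 0], [[0, 0.12, 0.125], 0], [[0, 0.16, 0.19], 0], [[0, 0.19, 0.25], 0], [[0, 0.21, 0.31], 0], [[0, 0.23, 0.385], 0], [[0, 0.24, 0.465], 0], [[0, 0.24, 0.515], 0]])

```text
time_s: 4.15
eef_pos: [0.4422, 0.156, 0.2484]
eef_rot: [-0.001, 0.148, 0.989, -0.0]
wrist_force: [-0.6, 0.5, -0.1]
opening: 0.001
```

```bash
python3 -c "
from h import *
state()"
```

```text
t 4.15 tip in box [0.0192 0.0343 0.0754] tooly-yaw err deg -0.05 F [-0.6  0.5 -0.1] tilt [-0.001  0.    -1.   ] op 0.0
```

Call:
drive_tool(increments=[[[0, 0, 0.01], 0], [[0, 0, 0.02], 0], [[0, 0, 0.03], 0], [[0, 0, 0.035], 0], [[0, 0, 0.04], 0], [[0, 0, 0.045], 0], [[0, 0, 0.05], 0], [[0, 0, 0.05], 0]])

```text
time_s: 5.15
eef_pos: [0.4429, 0.156, 0.2391]
eef_rot: [0.0, 0.148, 0.989, -0.0]
wrist_force: [-7.7, -2.4, 21.1]
opening: -0.006
```

```bash
python3 -c "
from h import *
state()"
```

```text
t 5.15 tip in box [0.0194 0.0337 0.0661] tooly-yaw err deg -0.02 F [-7.7 -2.4 21.1] tilt [ 0. -0. -1.] op -0.01
```

Call:
drive_tool(increments=[[[0, 0, -0.1], 0], [[0, 0, -0.3], 0], [[0, 0, -0.5], 0], [[0, 0, -0.75], 0], [[0, 0, -1], 0], [[0.05, -0.05, -1], 0], [[0.1, -0.05, -1], 0], [[0.1, -0.05, -1], 0]])

```text
time_s: 6.15
eef_pos: [0.4141, 0.1516, 0.4863]
eef_rot: [-0.001, 0.148, 0.989, -0.0]
wrist_force: [0.0, -0.1, -0.5]
opening: 0.0
```

```bash
python3 -c "
from h import *
state()
import cv2;cv2.imwrite('pics/t2.png',cv2.resize(camera('top')[90:310,130:420],None,fx=2,fy=2));cv2.imwrite('pics/s2.png',cv2.resize(camera('side')[80:330,220:520],None,fx=2,fy=2))
"
```

```text
t 6.15 tip in box [0.0068 0.06   0.3133] tooly-yaw err deg -0.02 F [ 0.  -0.1 -0.5] tilt [-0.002  0.    -1.   ] op 0.0
```

View pics/s2.png

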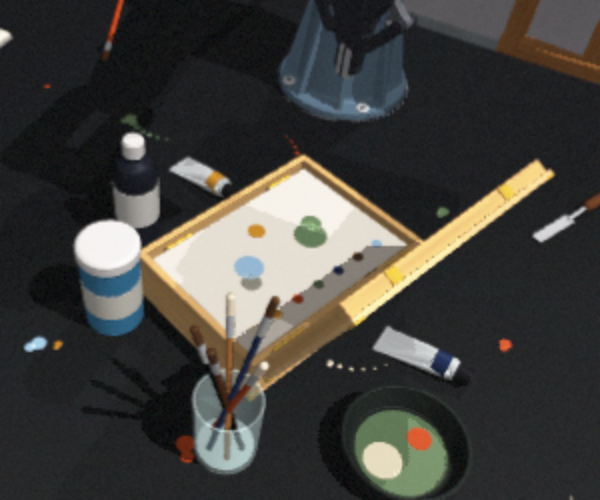

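Leaf lies flat inside the rim (white surface around (290,255)); tubes, bottle, tub, jar and dish look unmoved. Now behind the lid.

Call:
drive_tool(increments=[[[0, 0, -0.15], 0], [[0, 0.05, -0.22], 0], [[0, 0.25, -0.22], 0], [[0, 0.45, -0.22], 0], [[0, 0.65, -0.22], 0], [[0, 0.85, -0.22], 0], [[0, 1, -0.22], 0], [[0, 1, -0.22], 0]])

```text
time_s: 7.25
eef_pos: [0.4887, 0.3926, 0.5396]
eef_rot: [-0.001, 0.147, 0.989, -0.001]
wrist_force: [0.6, -0.5, -0.9]
opening: -0.0
```

Call:
drive_tool(increments=[[[0, 0.12, 0], 0], [[0, 0.22, 0], 0], [[0, 0.22, 0.1], 0], [[0, 0.22, 0.25], 0], [[0, 0.22, 0.4], 0], [[0, 0.22, 0.54], 0], [[0, 0.22, 0.54], 0], [[0, 0.22, 0.54], 0]])

```text
time_s: 8.25
eef_pos: [0.5048, 0.4426, 0.4087]
eef_rot: [0.001, 0.148, 0.989, 0.0]
wrist_force: [-0.4, 0.1, 0.9]
opening: -0.002
```

```bash
python3 -c "
from h import *
state()
import cv2;cv2.imwrite('pics/s3.png',camera('side')[20:340,180:560])
for ph,r in[(1.57,.2),(1.4,.195),(1.2,.19),(1.0,.185),(.8,.18),(.6,.18),(.4,.175),(.2,.175),(.1,.175),(0,.175)]:
    p=lidpt(ph,r,0); print(ph,r,np.round(p,3),'centre x',round(p[0]+.0145,3))
"
```

```text
t 8.25 tip in box [0.3116 0.0583 0.2357] tooly-yaw err deg -0.07 F [-0.4  0.1  0.9] tilt [ 0.001  0.001 -1.   ] op -0.0
1.57 0.2 [0.132 0.    0.276] centre x 0.146
1.4 0.195 [0.099 0.    0.272] centre x 0.113
1.2 0.19 [0.062 0.    0.261] centre x 0.076
1.0 0.185 [0.029 0.    0.244] centre x 0.043
0.8 0.18 [0.   0.   0.22] centre x 0.015
0.6 0.18 [-0.026  0.     0.196] centre x -0.012
0.4 0.175 [-0.043  0.     0.164] centre x -0.028
0.2 0.175 [-0.057  0.     0.132] centre x -0.043
0.1 0.175 [-0.062  0.     0.115] centre x -0.047
0 0.175 [-0.065  0.     0.098] centre x -0.05
```

View pics/s3.png

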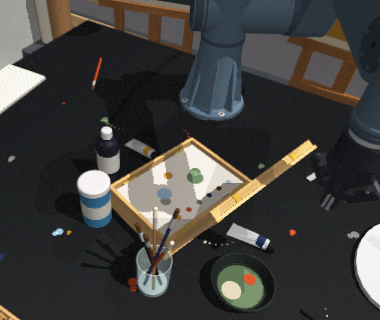

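Side view: gripper stands behind the lid (fingers around (325,195) in the crop), clear of the lid edge line (215,215)–(315,145). Next, the push towards the box.

Call:
drive_tool(increments=[[[0, -0.13, 0.025], 0], [[0, -0.23, 0.025], 0], [[0, -0.31, 0.025], 0], [[0, -0.39, 0.005], 0], [[0, -0.49, -0.035], 0], [[0, -0.59, -0.075], 0], [[0, -0.66, -0.1], 0], [[0, -0.73, -0.11], 0]])

```text
time_s: 9.3
eef_pos: [0.4509, 0.2679, 0.4362]
eef_rot: [0.001, 0.148, 0.989, 0.001]
wrist_force: [2.3, 2.1, -1.5]
opening: -0.001
```

```bash
python3 -c "
from h import *
state()
import cv2;cv2.imwrite('pics/s4.png',camera('side')[20:340,180:560])"
```

```text
t 9.3 tip in box [0.1287 0.0588 0.2632] tooly-yaw err deg -0.04 F [ 2.3  2.1 -1.5] tilt [ 0.003  0.002 -1.   ] op -0.0
```

View pics/s4.png

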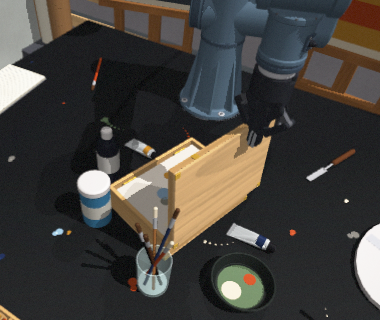

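Lid is just about upright with fingers against its back near (255,135); everything else is still. Continuing.

Call:
drive_tool(increments=[[[0, -0.06, 0.005], 0], [[0, -0.135, 0.02], 0], [[0, -0.21, 0.05], 0], [[0, -0.28, 0.08], 0], [[0, -0.34, 0.115], 0], [[0, -0.4, 0.16], 0], [[0, -0.455, 0.21], 0], [[0, -0.5, 0.25], 0]])

```text
time_s: 10.35
eef_pos: [0.4137, 0.1479, 0.371]
eef_rot: [-0.0, 0.148, 0.989, -0.0]
wrist_force: [0.9, 0.5, 1.5]
opening: 0.001
```

```bash
python3 -c "
from h import *
state()"
```

```text
t 10.35 tip in box [0.0032 0.0592 0.198 ] tooly-yaw err deg -0.06 F [0.9 0.5 1.5] tilt [-0.001 -0.    -1.   ] op 0.0
```

Call:
drive_tool(increments=[[[0, -0.045, 0.045], 0], [[0, -0.075, 0.09], 0], [[0, -0.105, 0.145], 0], [[0, -0.135, 0.205], 0], [[0, -0.165, 0.27], 0], [[0, -0.18, 0.33], 0], [[0, -0.19, 0.365], 0], [[0, -0.19, 0.38], 0]])

```text
time_s: 11.35
eef_pos: [0.4, 0.1034, 0.2764]
eef_rot: [-0.001, 0.148, 0.989, -0.0]
wrist_force: [-0.5, -0.3, 1.9]
opening: -0.0
```

Call:
drive_tool(increments=[[[0, 0, 0.005], 0], [[0, 0, 0.01], 0], [[0, 0, 0.015], 0], [[0, 0, 0.02], 0], [[0, 0, 0.025], 0], [[0, 0, 0.03], 0], [[0, 0, 0.03], 0], [[0, 0, 0.03], 0]])

```text
time_s: 12.35
eef_pos: [0.4006, 0.1035, 0.2713]
eef_rot: [0.0, 0.148, 0.989, -0.0]
wrist_force: [-6.6, -0.8, 19.8]
opening: -0.003
```

```bash
python3 -c "
from h import *
state()"
```

```text
t 12.35 tip in box [-0.0432  0.0588  0.0983] tooly-yaw err deg -0.02 F [-6.6 -0.8 19.8] tilt [ 0. -0. -1.] op -0.0
```

Stop reached: 20 N at tip height 0.098 m, which is the shut height. I'll retract and check.

Call:
drive_tool(increments=[[[0, 0, -0.1], 0], [[0, 0, -0.3], 0], [[0, 0, -0.5], 0], [[0, 0, -0.75], 0], [[0, 0, -1], 0], [[0, 0, -1], 0], [[0, 0, -1], 0], [[0, 0, -1], 0]])

```text
time_s: 13.35
eef_pos: [0.4, 0.1035, 0.5178]
eef_rot: [-0.002, 0.148, 0.989, -0.0]
wrist_force: [0.3, 0.2, -0.6]
opening: 0.0
```

```bash
python3 -c "
from h import *
state()
import cv2;b=json.load(open('box.json'))
im=camera('side')
for y in(-.15,.15): print(proj('side',b2w(b,lidpt(0,.22,y)))-[220,80], proj('side',b2w(b,lidpt(0,0,y)))-[220,80])
cv2.imwrite('pics/s5.png',cv2.resize(im[80:330,220:520],None,fx=2,fy=2))"
```

```text
t 13.35 tip in box [-0.0434  0.0593  0.3448] tooly-yaw err deg -0.04 F [ 0.3  0.2 -0.6] tilt [-0.003  0.    -1.   ] op 0.0
[[ 66.75276995 119.06800567]] [[126.96735578 176.57300916]]
[[151.85725412  69.92409578]] [[213.72228183 113.58560534]]
```

View pics/s5.png

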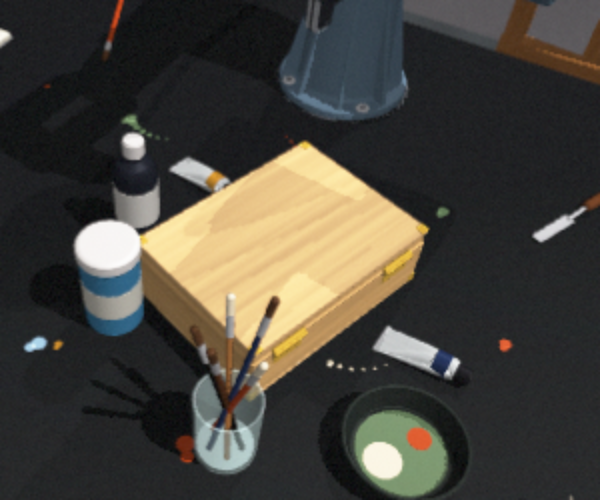

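The lid is shut flush: its corners at (142,240), (305,143) and (427,230) agree with the shut prediction to a few pixels, no gap shows along the rim, and every other object sits where it was.

```bash
python3 -c "
from bench import *
print(hand_in())"
```

```text
the job is handed in; nothing more can be done
None
```

The painting box is packed and handed in at about 13.4 s of the 58 s allowed. I folded the palette leaf down first, then swung the lid shut, pushing only with the closed fingertips on the leaf's mixing surface and the lid's plain outer board.

- **Leaf:** it met its stop with the fingertips at 66.1 mm (66 mm expected) and 21 N vertical force. The side picture before I started on the lid showed it flat inside the rim.
- **Lid:** it met its stop with the fingertips at 98.3 mm (98 mm expected) and 20 N. After I retracted, the side picture showed no gap at the rim. Three lid corners lay within about 4–5 camera pixels of where a shut lid should appear, within what my pose fit and corner reading allow.
- **Other objects:** the bottle, tub, jar, dish and both tubes on the table looked unmoved in the pictures. The two tubes inside were untouched when last seen, before the leaf covered them.
- **Wet sketch:** the fingers only went behind and above the lid, never near its inner side.

No check failed. The retracted arm read under 1 N at the wrist at the end.

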